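Square the tile stack and hold the spring clamp open for it

TASK

I want to clamp these four cut tiles together to rub down their edges: tap the loose stack square where it stands, so that its edges are flush all round. Then take the spring clamp by its black knob, pull the plunger out until the whole red ring has just come out of the barrel, and finish while holding it there, so that I can drop the stack between the open jaws. Leave the other things on the worktop alone.

Things in the scene. Friction and masses are not known exactly. Their poses are not given: they have to be found in the camera images.
- tile1: tile 1 of 4 in the loose stack (1 lowest, 4 on top), grey glazed top on a cream body, 50 x 50 mm, 8 mm thick, about 46 g; origin at the centre of its underside, x and y along its edges, z up. It lies on the worktop. The tile edges are rough: closing on the middle of two oppopoint sides centres a tile but may not turn it square; tapping nearer the corners does.
- tile2: tile 2 of 4 in the loose stack (1 lowest, 4 on top), grey glazed top on a cream body, 50 x 50 mm, 8 mm thick, about 46 g; origin at the centre of its underside, x and y along its edges, z up. It lies flat on tile 1 (8 mm above the worktop), at first up to 10 mm off centre and a few degrees turned, always within 0.15 rad of tile 1.
- tile3: tile 3 of 4 in the loose stack (1 lowest, 4 on top), grey glazed top on a cream body, 50 x 50 mm, 8 mm thick, about 46 g; origin at the centre of its underside, x and y along its edges, z up. It lies flat on tile 2 (16 mm above the worktop), at first up to 10 mm off centre and a few degrees turned, always within 0.15 rad of tile 1.
- tile4: tile 4 of 4 in the loose stack (1 lowest, 4 on top), grey glazed top on a cream body, 50 x 50 mm, 8 mm thick, about 46 g; origin at the centre of its underside, x and y along its edges, z up. It lies flat on tile 3 (24 mm above the worktop), at first up to 10 mm off centre and a few degrees turned, always within 0.15 rad of tile 1.
- clamp: blue spring clamp stuck to the worktop by its black suction foot; bed 185 x 76 mm, top 36 mm high, fixed jaw 86 mm high at its +x end, small lever low at +y. Origin on the worktop; its x runs from the black knob to the fixed jaw, so the plunger is pulled level along the clamp's -x, 66 mm above the worktop. The dark barrel, 32 mm thick, holds the spring.
- barrel_mouth (a point): centre of the barrel's mouth, where the rod comes out, 66 mm above the worktop; its x is the clamp's x
- plunger (a joint): how far the plunger (rod, knob, moving jaw) is out, m: 0 at rest, jaw shut; 0.060 when the whole red ring (6 mm wide) has just come out of the barrel's mouth; stop at 0.085. Jaw gap = travel. The inner spring draws it back: 6 N at rest, rising 150 N/m to 15 N at the ring, plus 1 N friction. Let go, it springs shut.
- pull_knob: black mushroom knob on the plunger rod, moving with it: neck 22 mm thick, 36 mm long, then a head 40 mm wide at the outer end. Origin = the place to grip, on the axis in the neck, 66 mm above the worktop, at rest 31 mm in front of the barrel's mouth; the head begins 16 mm farther out. Its x is the clamp's x; grip across it. The body includes rod and moving jaw
- rubbing_pad: bystander: hand rubbing pad: orange grip on a dark 90 x 55 mm diamond plate, 32 mm high; origin at the centre of its underside
- pencil: bystander: flat red carpenter's pencil, 150 x 14 x 9 mm; origin at the centre of its underside
- sealant: bystander: white sealant cartridge with blue label and nozzle, standing upright, 280 mm high, 48 mm thick; origin at the centre of its underside
- grout_tub: bystander: grout tub with grey lid, 104 mm across, 105 mm high; origin at the centre of its underside
- grout_float: bystander: grout float: green plate 230 x 90 mm with a wooden handle, 64 mm high; origin at the centre of its underside
- level: bystander: yellow spirit level standing on its edge, 230 x 20 x 45 mm; origin at the centre of its underside
- mug: bystander: blue mug, 82 mm across, 92 mm high; origin at the centre of its underside
There are look-alikes about, which are no part of the job. Leave any purple or turquoise look-alike of the tile4 alone.

How it is judged (in metres and radians):
On the way:
1. the four tiles are stacked square, edges flush to about 3 mm, and let go (horizontal distance between each of tile2, tile3, tile4 and tile1 below 0.003 m and angle between the x axis of each of tile2, tile3, tile4 and the x axis of tile1, either way round below 0.06 rad and z of tile2 in the frame of tile1 above 0.006 m and linear speed of each of tile2, tile3, tile4, tile1 below 0.02 m/s and z of tile3 in the frame of tile1 above 0.014 m and z of tile4 in the frame of tile1 above 0.022 m and angle between tile1's own z axis and vertical below 0.05 rad and contact force between the fingers and tile1 below 0.1 N and contact force between the fingers and tile2 below 0.1 N and contact force between the fingers and tile3 below 0.1 N and contact force between the fingers and tile4 below 0.1 N), for 0.2 s.
At the end, for the whole second after the job is handed in: tiles 2 to 4 still lie flat on one another, centres within 3 mm of tile 1's and turned less than 0.06 rad from it, the stack within 40 mm of where it stood; the plunger is held by the fingers at 56 to 66 mm (ring just out at 60 mm), at rest (horizontal distance between each of tile2, tile3, tile4 and tile1 below 0.003 m and angle between the x axis of each of tile2, tile3, tile4 and the x axis of tile1, either way round below 0.06 rad and z of tile2 in the frame of tile1 above 0.006 m and linear speed of each of tile2, tile3, tile4, tile1 below 0.02 m/s and z of tile3 in the frame of tile1 above 0.014 m and z of tile4 in the frame of tile1 above 0.022 m and angle between tile1's own z axis and vertical below 0.05 rad and distance of tile1 from where it was at the start of the episode below 0.04 m and value of joint plunger between 0.056 and 0.066 m and velocity of joint plunger between -0.02 and 0.02 m/s and contact force between the fingers and pull_knob above 4 N); the arm keeps its last pose, push and grip.
It fails at once if a bystander was pushed aside by more than 20 mm (distance of any of rubbing_pad, pencil, sealant, grout_tub, grout_float, level, mug from where it was at the start of the episode above 0.02 m).
It fails at once if a tile was lifted, tipped or knocked off the stack (angle between any of tile1, tile2, tile3, tile4's own z axis and vertical above 0.35 rad or height (world z) of tile1 above 0.02 m or height (world z) of tile2 above 0.028 m or height (world z) of tile3 above 0.036 m or height (world z) of tile4 above 0.044 m or height (world z) of tile2 below 0.004 m or height (world z) of tile3 below 0.012 m or height (world z) of tile4 below 0.02 m).
It also fails if it takes over 70 s, if anything falls off the work surface, if the arm or the gripper's body presses on something with over 40 N, if the wrist force passes 120 N, or if a joint passes its speed limit or range.

ROBOT

A 6-joint arm with a two-finger parallel gripper is mounted at the origin on the work surface. World frame = base frame: x ahead of the robot, y to its left, z up, the work surface at z = 0. Lengths are in mm, angles in rad, forces in N, time in s.
With the tool pointing down it reaches from about 350 to 875 mm from the base axis. Payload 4.2 kg.
Tool frame: the origin (TCP) lies midway between the tips of the shut fingers; the grasp point (between the pads) lies 19 mm behind it; z points along the fingers, y is the line along which they close (so a half turn about z gives the same grasp; the last joint's range is limited). The gripper opens to 85 mm and grips with 20 to 120 N. Pads are 22 mm wide; open, the fingers measure 114 mm over their backs; the gripper's body (76 mm by 85 mm) begins 54 mm behind the grasp point. The pads swing forward as they close: fully open they stand 13 mm farther back than shut.
Start: joints at [-1.013, 0.385, 0.008, 0, -1.194, -0.259], TCP at [183.999, -597.28, 231.312] pointing down, gripper open.
Joint ranges: [-3.14, 3.14], [-1.21, 2.06], [-1.07, 1.41], [-3.16, 2.05], [-2.99, -0.16], [-3.1, 3.1]. Speed limits (rad/s): [2.79, 2.79, 3.14, 3.14, 3.14, 3.14].

INTERFACE

Orientations are given as a unit quaternion [x, y, z, w].
In Python, from cell import sense, cams, workorder gives the robot as it stands. The module is installed in compiled form; this text tells all that it offers.
- The arm moves only by the shell command python3 -m jog 'ROWS' [OPENING] [FORCE]. ROWS is a JSON object whose one key "rows" holds a list of rows, each an object of numbers: "dx", "dy", "dz": the shift along the tool's x, y, z in m; "twist": the turn about the tool's z in rad. In form: {"rows": [{"dx": .., "dy": .., "dz": .., "twist": ..}, ...]}. A call has 1 to 10 rows; each row is the pose to reach, as a shift and turn from the pose commanded when the call began, along the tool's axes at that moment; what a row does not reach only later rows make up. A row lasts 1/12 s, in which the tool goes at most 41.7 mm and 7.16 degrees, less where a joint would pass 70% of its speed; a pose out of reach is approached as far as the arm can. A call with a gripper value outside its range is refused whole. OPENING is the finger opening in m, from 0 to 0.0854, set as the call begins (- or left out, the last holds). The fingers move at their own pace and stop on an object; FORCE is the grip in N (left out, the last holds). Time passes only in rows, so rows that repeat a pose let the fingers close. It gives the time, the measured TCP pose, the force, the opening and the grip force at its end, in the units of the state.
- sense(): the state, without advancing time (a new reading comes with each control period).
- cams.grab_frame(name): name is "scene" or "top" or "wrist"; returns a dict with "image" (400x640x3 uint8, red, green, blue), "fovy" (degrees; the focal length in pixels is half the picture's height over the tangent of half this angle, whatever the lens; pixels are square), "cx", "cy" (the principal point, pixels), "k1" (the pictures are not rectified: a ray, as slopes to the right and down, at radius r is drawn at 1 + k1 r^2 times it, then the intrinsics apply), "rvec" (rotation vector, rad) and "tvec" (3), from world to camera coordinates, as OpenCV has them. Camera axes: x right, y down, z forward; pixel columns grow to the right and rows downward; lengths in mm; the calibration is good to about 2 mm. A picture is of the moment at which its call begins. There is no depth.
- workorder.job_done(): hands the job in; it is judged then, once.
The state is a dict: "t": time; "qpos": joint angles; "joint_vel": joint speeds; "joint_torque": joint torques, N m; "tool_pos": TCP position; "orientation": TCP orientation; "ft_force": force on the tool from outside, world axes, zero at the start; "torque": the same for the moment, N m; "grip_width": opening from 0.0 (shut) to 1.0 (fully open); "gripper_force": force on a finger pad.
Only numpy, scipy, OpenCV 4.12 (cv2) and the standard library are available. Lean on these libraries where they do the work, as an engineer would, in place of code of your own. Each camera call takes 0.05 s, during which the arm holds its last target. There are 200 camera calls.

## Working session

There is one attempt and no reset: what is moved stays moved. The work goes in short steps, Python scripts to look and compute and a shell command to move; the robot and the scene stay as the last step left them, time stands still between calls to the robot, and variables do not carry over. Pictures are saved under pics/ and viewed, at most 10 in all, crops included, and the job is handed in when it is done.

```bash
mkdir -p pics; cat > h.py <<'E'
import numpy as np, cv2
from cell import sense, cams, workorder
def grab(n,save=None):
    f=cams.grab_frame(n)
    if save: cv2.imwrite('pics/'+save,f['image'][:,:,::-1])
    return f
def K(f):
    h=f['image'].shape[0]; fl=h/2/np.tan(np.radians(f['fovy'])/2)
    return np.array([[fl,0,f['cx']],[0,fl,f['cy']],[0,0,1.]]),np.array([f['k1'],0,0,0.])
def rays(f,px):
    k,d=K(f); u=cv2.undistortPointsIter(np.array(px,float).reshape(-1,1,2),k,d,None,None,(3,50,1e-10)).reshape(-1,2)
    R=cv2.Rodrigues(np.array(f['rvec'],float))[0]; t=np.array(f['tvec'],float).reshape(3)
    return -R.T@t,(np.c_[u,np.ones(len(u))]@R)
def onplane(f,px,z):
    c,d=rays(f,px); return c+d*((z-c[2])/d[:,2])[:,None]
def proj(f,P):
    k,d=K(f); return cv2.projectPoints(np.array(P,float).reshape(-1,1,3),np.array(f['rvec'],float),np.array(f['tvec'],float),k,d)[0].reshape(-1,2)
def tri(f1,p1,f2,p2):
    c1,d1=rays(f1,[p1]);c2,d2=rays(f2,[p2]);A=np.c_[d1[0],-d2[0]]
    s=np.linalg.lstsq(A,c2-c1,rcond=None)[0];a=c1+s[0]*d1[0];b=c2+s[1]*d2[0];return (a+b)/2,np.linalg.norm(a-b)
E
python3 - <<'E'
from h import *
s=sense();print(s)
ims=[]
for n in ['scene','top','wrist']:
    f=grab(n,n+'0.png');k,d=K(f);c,_=rays(f,[[320,200]]);print(n,k[0,0],f['cx'],f['cy'],f['k1'],c)
E
```

```text
{'t': 0.0, 'qpos': array([-1.01339256e+00,  3.85567805e-01,  6.62650997e-03, -4.95124158e-04,
       -1.19397742e+00, -2.58599657e-01]), 'joint_vel': array([ 0.00111013,  0.00034763, -0.00013516,  0.00018698,  0.00035963,
        0.00068838]), 'joint_torque': array([ 1.03464827e-03, -3.92288303e+01,  1.88398272e+01,  4.18619201e+00,
       -4.74903005e-03, -1.40099324e-06]), 'tool_pos': array([ 183.83496416, -596.74885242,  230.2156222 ]), 'orientation': array([-1.48756465e-01,  9.88873265e-01,  1.06538214e-03, -2.09846787e-04]), 'ft_force': array([-0.37250459,  0.62626338, -0.30241293]), 'torque': array([-0.01319739, -0.03439563, -0.02857254]), 'gripper_force': 0.0, 'grip_width': 1.0021924231035189}
scene 495.01939151650265 315.6250509632646 202.6748142626992 0.021451224086412316 [1021.41197962 -504.74207161 1190.66682956]
top 375.6063196646645 314.7513400660236 204.33221188053616 -0.05280801467217544 [ 445.00422603   -6.22996548 1160.89523602]
wrist 303.8285284741815 320.6382486516684 200.52799838236837 0.0012109982634742457 [ 112.33934499 -619.91223396  373.23207065]
```

View pics/top0.png

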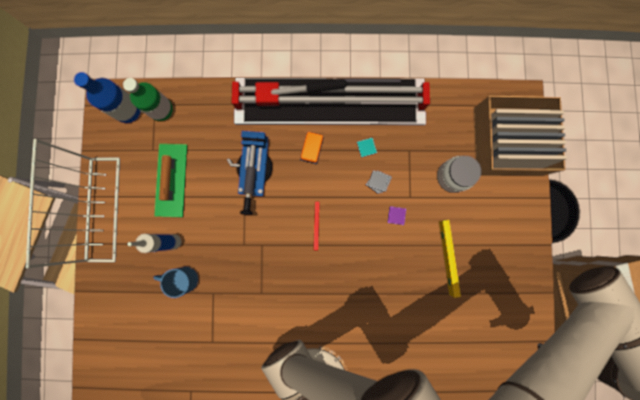

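View pics/scene0.png

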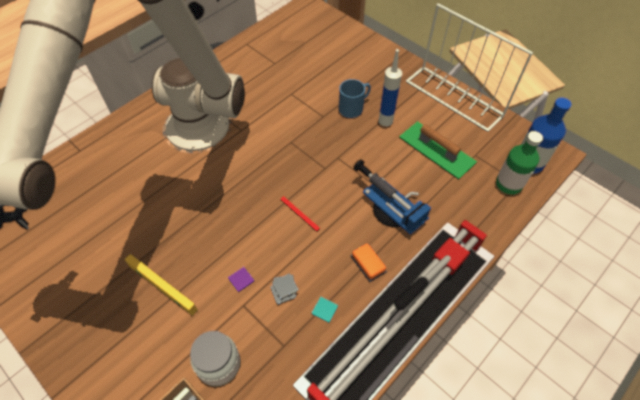

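The top view shows the grey stack at (378,181), its purple and turquoise look-alikes at (397,215) and (367,147), the clamp at (253,163) with its knob at (247,209), and the pencil at (317,225). In the scene view, the grey stack is at (285,289), purple at (241,279), turquoise at (324,309) and the knob at (360,168). I choose the grey stack.

```bash
python3 - <<'E'
from h import *
T=grab('top');S=grab('scene')
def blob(f,m,roi):
    x0,y0,x1,y1=roi;M=np.zeros_like(m,np.uint8);M[y0:y1,x0:x1]=m[y0:y1,x0:x1]
    n,l,st,c=cv2.connectedComponentsWithStats(M);i=1+np.argmax(st[1:,4]);cn=cv2.findContours((l==i).astype(np.uint8),0,1)[0][0]
    return c[i],st[i],cv2.minAreaRect(cn)
def hsv(f):return cv2.cvtColor(f['image'],cv2.COLOR_RGB2HSV).astype(int)
ht,hs=hsv(T),hsv(S)
g=lambda h:(h[...,1]<70)&(h[...,2]>60)
a=blob(T,g(ht),(355,160,400,200));b=blob(S,g(hs),(262,265,310,312));print('stack',a,b)
print(tri(T,a[0],S,b[0]),onplane(T,[a[0]],30),onplane(S,[b[0]],28))
dk=lambda h:(h[...,2]<60)
a=blob(T,dk(ht),(235,195,260,218));b=blob(S,dk(hs),(350,155,372,180));print('knob',a,b);print(tri(T,a[0],S,b[0]))
for n,p,z in [('purple',(397,215),8),('turq',(367,147),8),('pencil1',(318,202),9),('pencil2',(316,250),9),('pad',(312,147),30),('clampfix',(254,133),86),('knob',(247,209),66),('lever',(231,163),20),('level1',(446,221),45),('level2',(455,296),45),('tub',(460,175),105)]:
    print(n,onplane(T,[p],z)[0].round(0))
c=cv2.resize(T['image'][100:260,210:410],(800,640),interpolation=cv2.INTER_CUBIC)[:600]
cv2.imwrite('pics/ct.png',c[:,:,::-1])
E
```

```text
stack (array([378.61325967, 181.39226519]), array([366, 171,  25,  22, 362], dtype=int32), ((378.4000244140625, 181.70001220703125), (20.124610900878906, 20.57182502746582), 26.56505012512207)) (array([283.7562724 , 288.39247312]), array([271, 274,  27,  30, 558], dtype=int32), ((283.8493347167969, 287.9315185546875), (25.514970779418945, 24.578641891479492), 69.44395446777344))
(array([ 606.21325072, -200.99732756,   15.95560262]), np.float64(2.563775553348113)) [[ 605.05520362 -197.6418416    30.        ]] [[ 609.6266757  -205.06056671   28.        ]]
knob (array([247.104, 206.968]), array([241, 198,  12,  17, 125], dtype=int32), ((246.5, 206.0), (16.0, 11.0), 90.0)) (array([361.32727273, 167.75454545]), array([354, 161,  16,  15, 110], dtype=int32), ((362.2500305175781, 168.75001525878906), (15.55634880065918, 10.60660171508789), 45.0))
(array([521.79659049, 191.65316886,  71.70437323]), np.float64(3.9997820566909033))
purple [ 504. -257.    8.]
turq [ 716. -166.    8.]
pencil1 [544. -14.   9.]
pencil2 [397.  -8.   9.]
pad [711.   5.  30.]
clampfix [739. 174.  86.]
knob [518. 194.  66.]
lever [663. 255.  20.]
level1 [ 484. -396.   45.]
level2 [ 263. -419.   45.]
tub [ 614. -419.  105.]
```

View pics/ct.png

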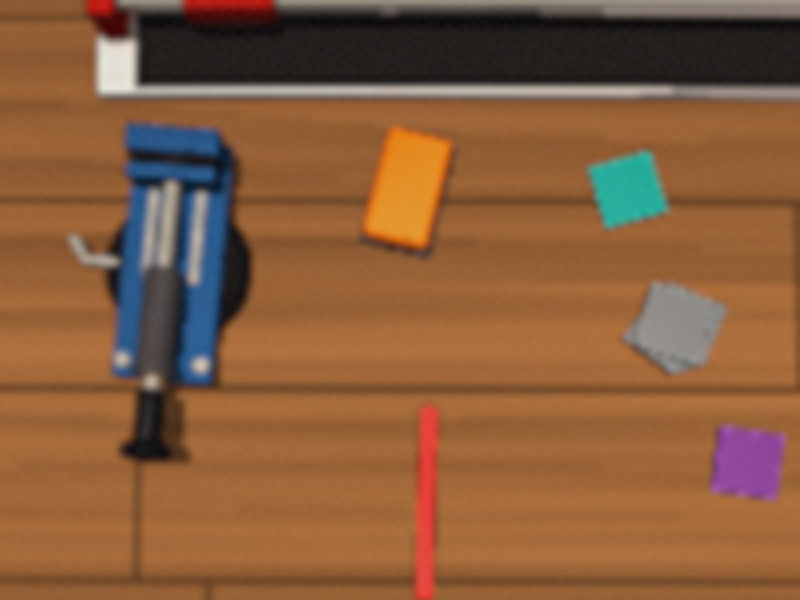

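The crop confirms the choice: the stack is the grey one at crop (675,325), with purple at (748,462) and turquoise at (628,190) left out of it. Next I move above the stack.

```bash
cat >> h.py <<'E'
from scipy.spatial.transform import Rotation as Ro
def plan(target,ang=None):
    """shift in tool axes (m) to world target (mm); twist so that tool y-axis lies at world angle ang (mod pi)"""
    s=sense();R=Ro.from_quat(s['orientation']).as_matrix();d=R.T@(np.array(target)-s['tool_pos'])/1000
    a=np.arctan2(R[1,1],R[0,1]);o=[d.round(4).tolist(),'yang',round(a,3)]
    if ang is not None:
        w=(a-ang+np.pi/2)%np.pi-np.pi/2;o+=['twist',round(w,3)]
    print(*o,'pos',s['tool_pos'].round(1),'q6',s['qpos'][5].round(2))
E
python3 - <<'E'
from h import *
f=grab('wrist');c,d=rays(f,[[320,200]]);print(c-sense()['tool_pos'],d/np.linalg.norm(d));plan([605,-199,200],0.35)
E
```

```text
[-71.56843314 -22.91749406 142.75818134] [[ 0.28038055  0.08492917 -0.95612435]]
[-0.5196, 0.2565, 0.0311] yang 1.87 twist 1.52 pos [ 183.9 -597.1  230.9] q6 -0.26
```

```bash
python3 -m jog '{"rows":[{"dx":-0.52,"dy":0.257,"dz":0.06},{"dx":-0.52,"dy":0.257,"dz":0.06},{"dx":-0.52,"dy":0.257,"dz":0.06},{"dx":-0.52,"dy":0.257,"dz":0.06},{"dx":-0.52,"dy":0.257,"dz":0.06},{"dx":-0.52,"dy":0.257,"dz":0.06},{"dx":-0.52,"dy":0.257,"dz":0.06},{"dx":-0.52,"dy":0.257,"dz":0.06},{"dx":-0.52,"dy":0.257,"dz":0.06},{"dx":-0.52,"dy":0.257,"dz":0.06}]}'; python3 -c "
from h import *
plan([605,-199,160])"
```

```text
[-0.5196, 0.2565, 0.0711] yang 1.87 pos [ 183.9 -597.1  230.9] q6 -0.26schema error: expected keys dx, dy, dz, twist
```

```bash
python3 -m jog '{"rows":[{"dx":-0.52,"dy":0.257,"dz":0.06,"twist":0},{"dx":-0.52,"dy":0.257,"dz":0.06,"twist":0},{"dx":-0.52,"dy":0.257,"dz":0.06,"twist":0},{"dx":-0.52,"dy":0.257,"dz":0.06,"twist":0},{"dx":-0.52,"dy":0.257,"dz":0.06,"twist":0},{"dx":-0.52,"dy":0.257,"dz":0.06,"twist":0},{"dx":-0.52,"dy":0.257,"dz":0.06,"twist":0},{"dx":-0.52,"dy":0.257,"dz":0.06,"twist":0},{"dx":-0.52,"dy":0.257,"dz":0.06,"twist":0},{"dx":-0.52,"dy":0.257,"dz":0.06,"twist":0}]}'; python3 -c "
from h import *
plan([605,-199,160])"
```

```text
t: 1.13
tool_pos: [486.2, -310.7, 188.5]
orientation: [-0.149, 0.989, -0.0, 0.0]
ft_force: [1.0, 0.2, 0.3]
grip_width: 1.0
gripper_force: 0.0
[-0.1464, 0.0718, 0.0285] yang 1.87 pos [ 486.2 -310.7  188.5] q6 -0.98
```

```bash
python3 -m jog '{"rows":[{"dx":-0.146,"dy":0.072,"dz":0.02,"twist":0},{"dx":-0.146,"dy":0.072,"dz":0.02,"twist":0},{"dx":-0.146,"dy":0.072,"dz":0.02,"twist":0},{"dx":-0.146,"dy":0.072,"dz":0.02,"twist":0},{"dx":-0.146,"dy":0.072,"dz":0.02,"twist":0},{"dx":-0.146,"dy":0.072,"dz":0.02,"twist":0},{"dx":-0.146,"dy":0.072,"dz":0.02,"twist":0}]}'; python3 - <<'E'
from h import *
f=grab('wrist','w1.png');T=grab('top')
plan([605,-199,160])
print(proj(f,[605,-199,32]))
im=f['image'];cv2.imwrite('pics/w1.png',cv2.resize(im[100:340,140:460],(800,600),interpolation=cv2.INTER_CUBIC)[:,:,::-1])
E
```

```text
t: 1.72
tool_pos: [603.2, -200.4, 168.1]
orientation: [-0.149, 0.989, 0.0, -0.0]
ft_force: [-0.7, 0.1, 0.1]
grip_width: 1.0
gripper_force: 0.0
[-0.0029, 0.0016, 0.0087] yang 1.868 pos [ 602.7 -201.4  168.7] q6 -1.2
[[322.30736781 191.90393371]]
```

View pics/w1.png

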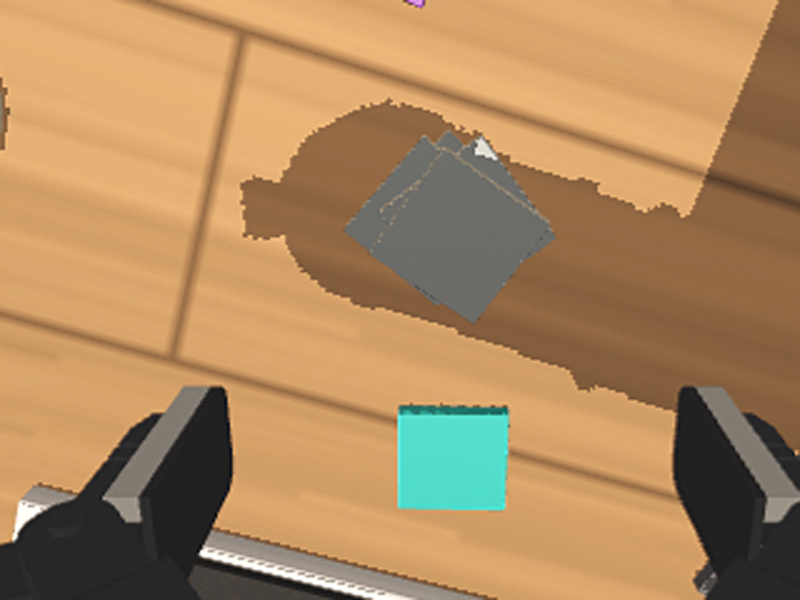

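The wrist crop shows the top tile with corners at about (450,152), (554,235), (474,321) and (373,250). Lower tiles stick out to the left (345,228) and at the top (425,137).

```bash
python3 - <<'E'
from h import *
f=grab('wrist')
c=np.array([(450,152),(554,235),(474,321),(373,250)])/2.5+[140,100]
P=onplane(f,c,32)[:,:2];print(P.round(1),P.mean(0));
for i in range(4):
    e=P[(i+1)%4]-P[i];print(np.linalg.norm(e),np.arctan2(e[1],e[0]))
for p in [(345,228),(425,137),(484,135)]:
    print([onplane(f,[np.array(p)/2.5+[140,100]],z)[0].round(1)[:2] for z in (8,16,24)])
plan(list(P.mean(0))+[160],0.5)
E
```

```text
[[ 576.9 -210.8]
 [ 595.7 -163.4]
 [ 638.5 -182. ]
 [ 621.9 -228. ]] [ 608.26236218 -196.065374  ]
51.01275756921114 1.192360366520642
46.630755550030564 -0.40915186902164913
48.97127521271994 -1.91733067012231
48.17493409111089 2.776324061786583
[array([ 623.9, -242. ]), array([ 621.5, -241.5]), array([ 619., -241.])]
[array([ 578., -221.]), array([ 576.8, -221.1]), array([ 575.5, -221.2])]
[array([ 570.3, -198.7]), array([ 569.3, -199.4]), array([ 568.2, -200. ])]
[-0.007, 0.0037, 0.0089] yang 1.868 twist 1.368 pos [ 602.6 -201.6  168.9] q6 -1.2
```

```bash
python3 -m jog '{"rows":[{"dx":-0.005,"dy":-0.001,"dz":0.03,"twist":0.7},{"dx":-0.005,"dy":-0.001,"dz":0.03,"twist":0.7},{"dx":-0.005,"dy":-0.001,"dz":0.03,"twist":0.7},{"dx":-0.005,"dy":-0.001,"dz":0.03,"twist":0.7},{"dx":-0.005,"dy":-0.001,"dz":0.03,"twist":0.7},{"dx":-0.005,"dy":-0.001,"dz":0.03,"twist":0.7},{"dx":-0.005,"dy":-0.001,"dz":0.03,"twist":0.7},{"dx":-0.005,"dy":-0.001,"dz":0.03,"twist":0.7}]}'; python3 - <<'E'
from h import *
plan([608.5,-202,0],1.17)
f=grab('wrist');im=f['image'];cv2.imwrite('pics/w2.png',cv2.resize(im[100:340,160:480],(800,600),interpolation=cv2.INTER_CUBIC)[:,:,::-1])
E
```

```text
t: 2.53
tool_pos: [607.9, -201.0, 138.9]
orientation: [0.199, 0.98, 0.0, 0.0]
ft_force: [-0.5, 0.4, -0.2]
grip_width: 0.998
gripper_force: 0.0
[-0.0008, -0.0007, 0.1389] yang 1.17 twist 0.0 pos [ 607.9 -201.   138.9] q6 -1.9
```

View pics/w2.png

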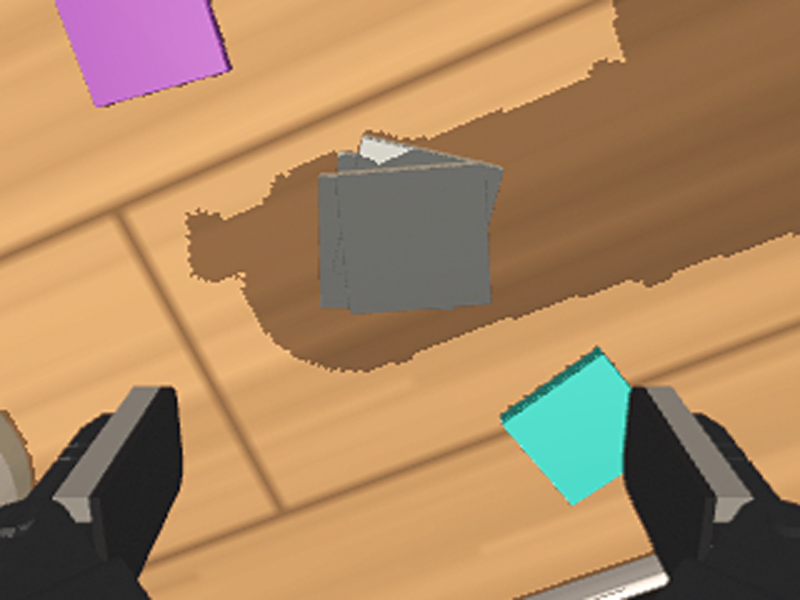

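The second crop shows the stack lined up with the fingers, spanning x 320 to 502 midway between the pads, with one lower tile turned a few degrees. I go down with the pads towards one corner.

```bash
python3 -m jog '{"rows":[{"dx":0.014,"dy":-0.001,"dz":0.04,"twist":0},{"dx":0.014,"dy":-0.001,"dz":0.08,"twist":0},{"dx":0.014,"dy":-0.001,"dz":0.11,"twist":0},{"dx":0.014,"dy":-0.001,"dz":0.138,"twist":0},{"dx":0.014,"dy":-0.001,"dz":0.138,"twist":0},{"dx":0.014,"dy":-0.001,"dz":0.138,"twist":0}]}' && python3 -m jog '{"rows":[{"dx":0,"dy":0,"dz":0,"twist":0},{"dx":0,"dy":0,"dz":0,"twist":0},{"dx":0,"dy":0,"dz":0,"twist":0},{"dx":0,"dy":0,"dz":0,"twist":0},{"dx":0,"dy":0,"dz":0,"twist":0},{"dx":0,"dy":0,"dz":0,"twist":0},{"dx":0,"dy":0,"dz":0,"twist":0},{"dx":0,"dy":0,"dz":0,"twist":0}]}' 0.0495 20
```

```text
t: 3.08
tool_pos: [594.3, -195.8, -0.5]
orientation: [0.199, 0.98, -0.0, -0.002]
ft_force: [0.6, -1.0, 0.0]
grip_width: 0.998
gripper_force: 0.0
t: 3.75
tool_pos: [596.6, -196.3, 3.4]
orientation: [0.199, 0.98, -0.0, 0.002]
ft_force: [-1.9, -1.5, 6.2]
grip_width: 0.624
gripper_force: 19.6
```

```bash
python3 -m jog '{"rows":[{"dx":0,"dy":0,"dz":-0.003,"twist":0},{"dx":0,"dy":0,"dz":-0.003,"twist":0},{"dx":0,"dy":0,"dz":-0.003,"twist":0},{"dx":0,"dy":0,"dz":-0.003,"twist":0},{"dx":-0.015,"dy":0,"dz":-0.003,"twist":0},{"dx":-0.03,"dy":0,"dz":-0.003,"twist":0},{"dx":-0.03,"dy":0,"dz":-0.003,"twist":0}]}' 0.075 && python3 -m jog '{"rows":[{"dx":0,"dy":0,"dz":0,"twist":0},{"dx":0,"dy":0,"dz":0,"twist":0},{"dx":0,"dy":0,"dz":0,"twist":0},{"dx":0,"dy":0,"dz":0,"twist":0},{"dx":0,"dy":0,"dz":0,"twist":0},{"dx":0,"dy":0,"dz":0,"twist":0}]}' 0.0495 20;  python3 -m jog '{"rows":[{"dx":0,"dy":0,"dz":0,"twist":0},{"dx":0,"dy":0,"dz":0,"twist":0},{"dx":0,"dy":0,"dz":0,"twist":0},{"dx":0,"dy":0,"dz":0,"twist":0},{"dx":0.03,"dy":0,"dz":0,"twist":0},{"dx":0.03,"dy":0,"dz":0,"twist":0}]}' 0.075; python3 -m jog '{"rows":[{"dx":0,"dy":0,"dz":0,"twist":0},{"dx":0,"dy":0,"dz":0,"twist":0},{"dx":0,"dy":0,"dz":0,"twist":0},{"dx":0,"dy":0,"dz":0,"twist":0},{"dx":0,"dy":0,"dz":0,"twist":0},{"dx":0,"dy":0,"dz":0,"twist":0}]}' 0.0495 20
```

```text
t: 4.33
tool_pos: [625.3, -208.0, 3.5]
orientation: [0.199, 0.98, -0.0, 0.001]
ft_force: [0.5, 0.0, 0.5]
grip_width: 0.878
gripper_force: 0.0
t: 4.83
tool_pos: [622.1, -207.2, 3.4]
orientation: [0.199, 0.98, -0.0, -0.001]
ft_force: [-0.8, -1.1, 0.1]
grip_width: 0.59
gripper_force: 20.7
t: 5.33
tool_pos: [589.7, -194.1, 2.2]
orientation: [0.2, 0.98, 0.0, -0.004]
ft_force: [-0.4, 0.0, -0.1]
grip_width: 0.878
gripper_force: 0.0
t: 5.83
tool_pos: [596.2, -195.5, 4.1]
orientation: [0.199, 0.98, 0.0, 0.001]
ft_force: [-0.0, 1.7, 5.9]
grip_width: 0.585
gripper_force: 21.0
```

```bash
python3 -m jog '{"rows":[{"dx":0,"dy":0,"dz":0,"twist":0},{"dx":0,"dy":0,"dz":0,"twist":0},{"dx":0,"dy":0,"dz":0,"twist":0},{"dx":0,"dy":0,"dz":0,"twist":0},{"dx":0,"dy":0,"dz":-0.035,"twist":0},{"dx":-0.015,"dy":0,"dz":-0.07,"twist":0},{"dx":-0.015,"dy":0,"dz":-0.1,"twist":0},{"dx":-0.015,"dy":0,"dz":-0.135,"twist":0}]}' 0.0854 20; python3 -m jog '{"rows":[{"dx":0,"dy":0,"dz":0,"twist":-1.5708},{"dx":0,"dy":0,"dz":0,"twist":-1.5708},{"dx":0,"dy":0,"dz":0,"twist":-1.5708},{"dx":0,"dy":0,"dz":0,"twist":-1.5708},{"dx":0,"dy":0,"dz":0,"twist":-1.5708},{"dx":0,"dy":0,"dz":0,"twist":-1.5708},{"dx":0,"dy":0,"dz":0,"twist":-1.5708},{"dx":0,"dy":0,"dz":0,"twist":-1.5708},{"dx":0,"dy":0,"dz":0,"twist":-1.5708},{"dx":0,"dy":0,"dz":0,"twist":-1.5708}]}';python3 -m jog '{"rows":[{"dx":0,"dy":0,"dz":0,"twist":-0.32},{"dx":0,"dy":0,"dz":0,"twist":-0.32},{"dx":0,"dy":0,"dz":0,"twist":-0.32},{"dx":0,"dy":0,"dz":0,"twist":-0.32},{"dx":0,"dy":0,"dz":0,"twist":-0.32}]}'; python3 - <<'E'
from h import *
f=grab('wrist');im=f['image'];cv2.imwrite('pics/w3.png',cv2.resize(im[100:340,160:480],(800,600),interpolation=cv2.INTER_CUBIC)[:,:,::-1])
plan([605,-199,0],-.40)
h=cv2.cvtColor(im,cv2.COLOR_RGB2HSV);m=((h[...,1]<40)&(h[...,2]>70)&(h[...,2]<150)).astype(np.uint8);m[:,:240]=0;m[:,400:]=0;m[240:]=0;m[:120]=0
cn=max(cv2.findContours(m,0,1)[0],key=cv2.contourArea);P=onplane(f,cn.reshape(-1,2),32)[:,:2].astype(np.float32);print(cv2.minAreaRect(P))
E
```

```text
t: 6.5
tool_pos: [608.6, -201.6, 138.7]
orientation: [0.2, 0.98, -0.0, -0.001]
ft_force: [1.2, -0.4, -0.1]
grip_width: 1.002
gripper_force: 0.0
t: 7.33
tool_pos: [608.7, -201.5, 138.0]
orientation: [-0.414, 0.91, 0.0, -0.0]
ft_force: [-1.1, 0.0, 0.2]
grip_width: 1.002
gripper_force: 0.0
t: 7.75
tool_pos: [608.7, -201.5, 138.1]
orientation: [-0.551, 0.835, 0.0, -0.0]
ft_force: [0.1, -0.5, 0.5]
grip_width: 0.999
gripper_force: 0.0
[-0.0008, 0.0044, 0.1382] yang 2.738 twist -0.004 pos [ 608.8 -201.5  138.2] q6 -0.34
((608.1248168945312, -201.886962890625), (54.504329681396484, 55.90873336791992), 66.01022338867188)
```

View pics/w3.png

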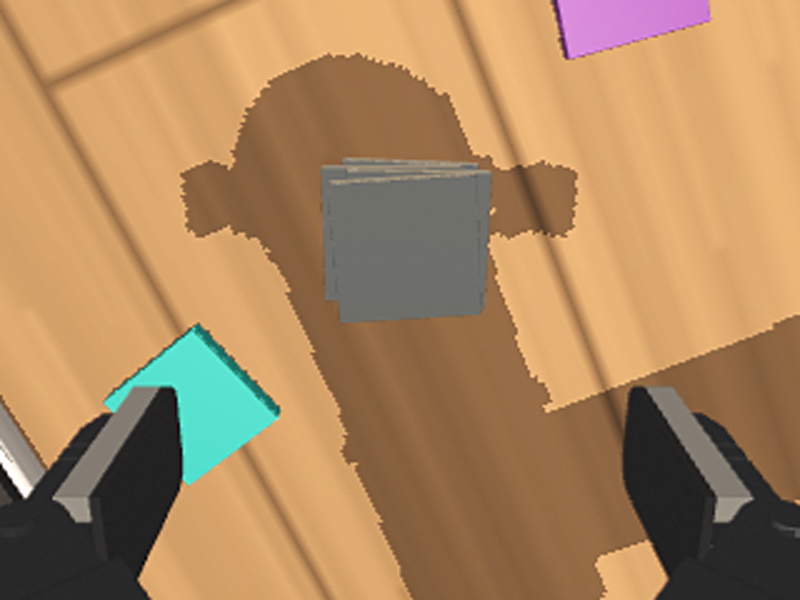

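After the first taps, the picture shows the stack at x 322 to 490, nearly flush along the first axis, with the top tile still slightly turned. I tap along the second axis.

```bash
python3 -m jog '{"rows":[{"dx":0.016,"dy":0,"dz":0.04,"twist":0},{"dx":0.016,"dy":0,"dz":0.08,"twist":0},{"dx":0.016,"dy":0,"dz":0.11,"twist":0},{"dx":0.016,"dy":0,"dz":0.135,"twist":0},{"dx":0.016,"dy":0,"dz":0.135,"twist":0},{"dx":0.016,"dy":0,"dz":0.135,"twist":0}]}' >/dev/null&& python3 -m jog '{"rows":[{"dx":0,"dy":0,"dz":0,"twist":0},{"dx":0,"dy":0,"dz":0,"twist":0},{"dx":0,"dy":0,"dz":0,"twist":0},{"dx":0,"dy":0,"dz":0,"twist":0},{"dx":0,"dy":0,"dz":0,"twist":0},{"dx":0,"dy":0,"dz":0,"twist":0},{"dx":0,"dy":0,"dz":0,"twist":0}]}' 0.0495 20
python3 -m jog '{"rows":[{"dx":0,"dy":0,"dz":0,"twist":0},{"dx":0,"dy":0,"dz":0,"twist":0},{"dx":0,"dy":0,"dz":0,"twist":0},{"dx":0,"dy":0,"dz":0,"twist":0},{"dx":-0.016,"dy":0,"dz":0,"twist":0},{"dx":-0.032,"dy":0,"dz":0,"twist":0},{"dx":-0.032,"dy":0,"dz":0,"twist":0}]}' 0.075 >/dev/null&& python3 -m jog '{"rows":[{"dx":0,"dy":0,"dz":0,"twist":0},{"dx":0,"dy":0,"dz":0,"twist":0},{"dx":0,"dy":0,"dz":0,"twist":0},{"dx":0,"dy":0,"dz":0,"twist":0},{"dx":0,"dy":0,"dz":0,"twist":0},{"dx":0,"dy":0,"dz":0,"twist":0}]}' 0.0495 20;  python3 -m jog '{"rows":[{"dx":0,"dy":0,"dz":0,"twist":0},{"dx":0,"dy":0,"dz":0,"twist":0},{"dx":0,"dy":0,"dz":0,"twist":0},{"dx":0,"dy":0,"dz":0,"twist":0},{"dx":0.032,"dy":0,"dz":0,"twist":0},{"dx":0.032,"dy":0,"dz":0,"twist":0}]}' 0.075 >/dev/null; python3 -m jog '{"rows":[{"dx":0,"dy":0,"dz":0,"twist":0},{"dx":0,"dy":0,"dz":0,"twist":0},{"dx":0,"dy":0,"dz":0,"twist":0},{"dx":0,"dy":0,"dz":0,"twist":0},{"dx":0,"dy":0,"dz":0,"twist":0},{"dx":0,"dy":0,"dz":0,"twist":0}]}' 0.0495 20
```

```text
t: 8.88
tool_pos: [604.8, -216.5, 6.2]
orientation: [-0.552, 0.834, -0.002, 0.002]
ft_force: [0.6, -0.7, 5.0]
grip_width: 0.585
gripper_force: 19.2
t: 9.97
tool_pos: [615.2, -186.7, 3.6]
orientation: [-0.552, 0.834, 0.0, 0.0]
ft_force: [-0.7, 2.5, 2.3]
grip_width: 0.584
gripper_force: 20.7
t: 10.97
tool_pos: [602.8, -215.9, 3.5]
orientation: [-0.552, 0.834, 0.0, -0.0]
ft_force: [-0.7, -0.3, 0.8]
grip_width: 0.585
gripper_force: 14.5
```

```bash
python3 -m jog '{"rows":[{"dx":0,"dy":0,"dz":0,"twist":0},{"dx":0,"dy":0,"dz":0,"twist":0},{"dx":0,"dy":0,"dz":0,"twist":0},{"dx":0,"dy":0,"dz":0,"twist":0},{"dx":0,"dy":0,"dz":-0.035,"twist":0},{"dx":-0.016,"dy":0,"dz":-0.07,"twist":0},{"dx":-0.016,"dy":0,"dz":-0.1,"twist":0},{"dx":-0.016,"dy":0,"dz":-0.135,"twist":0}]}' 0.0854 20 >/dev/null; python3 -m jog '{"rows":[{"dx":0,"dy":0,"dz":0,"twist":1.5708},{"dx":0,"dy":0,"dz":0,"twist":1.5708},{"dx":0,"dy":0,"dz":0,"twist":1.5708},{"dx":0,"dy":0,"dz":0,"twist":1.5708},{"dx":0,"dy":0,"dz":0,"twist":1.5708},{"dx":0,"dy":0,"dz":0,"twist":1.5708},{"dx":0,"dy":0,"dz":0,"twist":1.5708},{"dx":0,"dy":0,"dz":0,"twist":1.5708},{"dx":0,"dy":0,"dz":0,"twist":1.5708},{"dx":0,"dy":0,"dz":0,"twist":1.5708}]}' >/dev/null;python3 -m jog '{"rows":[{"dx":0,"dy":0,"dz":0,"twist":0.32},{"dx":0,"dy":0,"dz":0,"twist":0.32},{"dx":0,"dy":0,"dz":0,"twist":0.32},{"dx":0,"dy":0,"dz":0,"twist":0.32},{"dx":0,"dy":0,"dz":0,"twist":0.32}]}'; cat > rect.py <<'E'
from h import *
import sys
f=grab('wrist');im=f['image']
if len(sys.argv)>1: cv2.imwrite('pics/'+sys.argv[1],cv2.resize(im[120:280,210:423],(800,600),interpolation=cv2.INTER_CUBIC)[:,:,::-1])
h=cv2.cvtColor(im,cv2.COLOR_RGB2HSV);m=((h[...,1]<40)&(h[...,2]>70)).astype(np.uint8);m[:,:240]=0;m[:,400:]=0;m[240:]=0;m[:120]=0
cn=max(cv2.findContours(m,0,1)[0],key=cv2.contourArea);P=onplane(f,cn.reshape(-1,2),32)[:,:2].astype(np.float32);r=cv2.minAreaRect(P);print(r)
plan([r[0][0],r[0][1],0],1.17)
E
python3 rect.py
```

```text
t: 12.88
tool_pos: [609.0, -201.3, 138.4]
orientation: [0.198, 0.98, 0.0, -0.0]
ft_force: [0.6, 0.2, -0.3]
grip_width: 1.0
gripper_force: 0.0
((608.8162231445312, -199.2403106689453), (51.09526062011719, 51.69636154174805), 66.99342346191406)
[0.001, 0.0019, 0.1384] yang 1.171 twist 0.001 pos [ 609.  -201.4  138.4] q6 -1.9
```

```bash
python3 -m jog '{"rows":[{"dx":0.016,"dy":0,"dz":0.04,"twist":0},{"dx":0.016,"dy":0,"dz":0.08,"twist":0},{"dx":0.016,"dy":0,"dz":0.11,"twist":0},{"dx":0.016,"dy":0,"dz":0.135,"twist":0},{"dx":0.016,"dy":0,"dz":0.135,"twist":0},{"dx":0.016,"dy":0,"dz":0.135,"twist":0}]}' >/dev/null&& python3 -m jog '{"rows":[{"dx":0,"dy":0,"dz":0,"twist":0},{"dx":0,"dy":0,"dz":0,"twist":0},{"dx":0,"dy":0,"dz":0,"twist":0},{"dx":0,"dy":0,"dz":0,"twist":0},{"dx":0,"dy":0,"dz":0,"twist":0},{"dx":0,"dy":0,"dz":0,"twist":0},{"dx":0,"dy":0,"dz":0,"twist":0}]}' 0.0495 20
python3 -m jog '{"rows":[{"dx":0,"dy":0,"dz":0,"twist":0},{"dx":0,"dy":0,"dz":0,"twist":0},{"dx":0,"dy":0,"dz":0,"twist":0},{"dx":0,"dy":0,"dz":0,"twist":0},{"dx":-0.016,"dy":0,"dz":0,"twist":0},{"dx":-0.032,"dy":0,"dz":0,"twist":0},{"dx":-0.032,"dy":0,"dz":0,"twist":0}]}' 0.075 >/dev/null&& python3 -m jog '{"rows":[{"dx":0,"dy":0,"dz":0,"twist":0},{"dx":0,"dy":0,"dz":0,"twist":0},{"dx":0,"dy":0,"dz":0,"twist":0},{"dx":0,"dy":0,"dz":0,"twist":0},{"dx":0,"dy":0,"dz":0,"twist":0},{"dx":0,"dy":0,"dz":0,"twist":0}]}' 0.0495 20;  python3 -m jog '{"rows":[{"dx":0,"dy":0,"dz":0,"twist":0},{"dx":0,"dy":0,"dz":0,"twist":0},{"dx":0,"dy":0,"dz":0,"twist":0},{"dx":0,"dy":0,"dz":0,"twist":0},{"dx":0,"dy":0,"dz":-0.035,"twist":0},{"dx":0.016,"dy":0,"dz":-0.07,"twist":0},{"dx":0.016,"dy":0,"dz":-0.1,"twist":0},{"dx":0.016,"dy":0,"dz":-0.135,"twist":0},{"dx":0.016,"dy":0,"dz":-0.135,"twist":0}]}' 0.0854; python3 rect.py w4.png
```

```text
t: 14.02
tool_pos: [595.6, -195.5, 5.7]
orientation: [0.199, 0.98, -0.0, 0.002]
ft_force: [-0.5, 0.2, 5.9]
grip_width: 0.58
gripper_force: 16.1
t: 15.1
tool_pos: [623.1, -207.4, 3.2]
orientation: [0.199, 0.98, 0.0, -0.0]
ft_force: [-0.4, 0.3, -1.8]
grip_width: 0.58
gripper_force: 15.0
t: 15.85
tool_pos: [613.4, -202.5, 147.4]
orientation: [0.198, 0.98, -0.0, 0.008]
ft_force: [0.2, -0.5, 0.9]
grip_width: 1.0
gripper_force: 0.0
((609.1904296875, -202.18032836914062), (49.492435455322266, 49.264530181884766), 67.13031768798828)
[0.0037, -0.0016, 0.1438] yang 1.17 twist 0.0 pos [ 611.8 -201.9  143.9] q6 -1.9
```

View pics/w4.png

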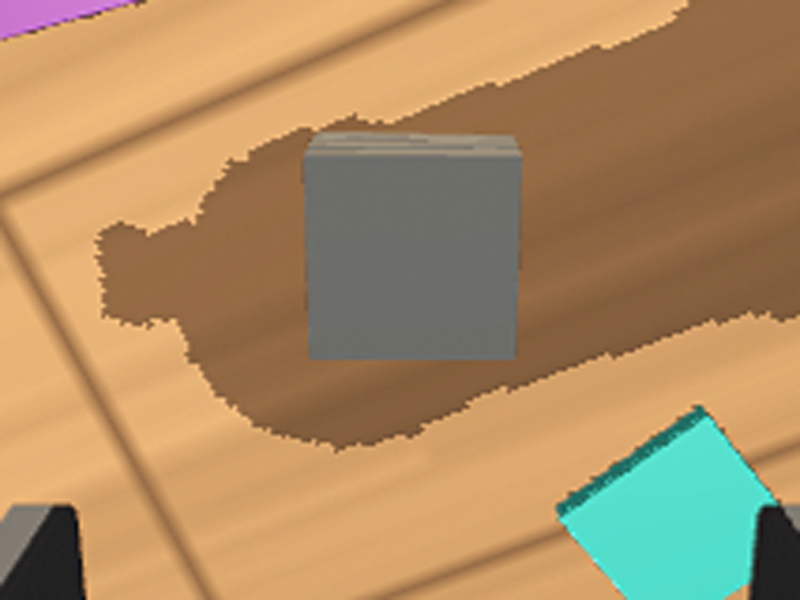

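The stack now looks flush: top tile at crop x 305 to 521, y 155 to 358, with thin side faces above. I check numerically that the lowest tile's edge at z=0 falls where a flush stack would put it.

```bash
python3 - <<'E'
from h import *
f=grab('wrist');im=f['image'];h=cv2.cvtColor(im,cv2.COLOR_RGB2HSV)
m=((h[...,1]<40)&(h[...,2]>70)).astype(np.uint8);m[:,:240]=0;m[:,400:]=0;m[240:]=0;m[:120]=0
cn=max(cv2.findContours(m,0,1)[0],key=cv2.contourArea);P=onplane(f,cn.reshape(-1,2),32)[:,:2].astype(np.float32);r=cv2.minAreaRect(P);B=cv2.boxPoints(r)
c=np.mean(B,0);B=c+(B-c)*50/np.mean(r[1])
for z in (32,24,16,8,0): print(z,proj(f,np.c_[B,np.full(4,z)]).round(1).tolist())
x0=int(cn[:,0,0].min());x1=int(cn[:,0,0].max());yt=int(cn[:,0,1].min());print(x0,x1,yt)
for x in range(x0,x1+1,8): print(x,h[yt-9:yt+4,x,1].tolist(),h[yt-9:yt+4,x,2].tolist())
E
```

```text
32 [[289.8, 164.5], [291.5, 219.4], [347.6, 219.4], [349.2, 164.5]]
24 [[290.6, 162.8], [292.3, 216.3], [346.8, 216.3], [348.4, 162.8]]
16 [[291.5, 161.1], [293.0, 213.3], [346.1, 213.3], [347.6, 161.1]]
8 [[292.3, 159.5], [293.7, 210.4], [345.5, 210.4], [346.8, 159.5]]
0 [[293.0, 158.0], [294.4, 207.7], [344.8, 207.7], [346.1, 158.0]]
291 348 165
291 [123, 142, 139, 138, 139, 145, 118, 79, 54, 9, 12, 11, 11] [238, 142, 141, 142, 141, 139, 151, 139, 161, 109, 110, 111, 111]
299 [138, 145, 93, 41, 58, 43, 43, 52, 53, 9, 9, 12, 12] [140, 139, 150, 130, 153, 135, 129, 147, 158, 108, 109, 110, 110]
307 [139, 139, 96, 48, 60, 41, 44, 49, 56, 9, 12, 12, 12] [143, 143, 152, 149, 152, 131, 127, 150, 158, 108, 109, 110, 110]
315 [138, 140, 122, 49, 59, 50, 53, 49, 55, 12, 9, 12, 11] [148, 149, 152, 136, 148, 154, 154, 150, 158, 108, 109, 110, 111]
323 [135, 139, 120, 54, 56, 53, 56, 40, 56, 9, 12, 11, 12] [149, 149, 151, 166, 160, 154, 150, 135, 158, 109, 109, 111, 110]
331 [137, 138, 146, 52, 57, 53, 53, 40, 55, 9, 12, 14, 12] [149, 150, 148, 148, 160, 165, 144, 135, 157, 109, 110, 111, 110]
339 [140, 141, 145, 70, 56, 49, 56, 38, 54, 9, 9, 12, 12] [149, 148, 148, 157, 178, 162, 142, 134, 157, 109, 109, 110, 110]
347 [139, 135, 140, 127, 87, 65, 51, 32, 55, 7, 9, 9, 12] [149, 149, 148, 149, 155, 142, 141, 134, 157, 108, 109, 110, 110]
```

```bash
python3 - <<'E'
from h import *
f=grab('wrist');h=cv2.cvtColor(f['image'],cv2.COLOR_RGB2HSV)
for y in (158,159,160,161,162,163,165): 
    i=np.where(h[y,270:370,1]<62)[0]+270;print(y,i.min() if len(i) else 0,i.max() if len(i) else 0)
T=grab('top')
for n,p,z in [('sealbase',(175,241),0),('mug',(176,283),92)]:print(n,onplane(T,[p],z)[0].round())
plan([535,190,190],1.48)
E
```

```text
158 0 0
159 0 0
160 0 0
161 0 0
162 295 319
163 294 347
165 293 347
sealbase [422. 430.   0.]
mug [305. 389.  92.]
[0.2204, 0.3315, -0.052] yang 1.169 twist -0.311 pos [ 608.2 -201.2  137.6] q6 -1.9
```

```bash
python3 -m jog '{"rows":[{"dx":0.22,"dy":0.3315,"dz":-0.052,"twist":-0.31},{"dx":0.22,"dy":0.3315,"dz":-0.052,"twist":-0.31},{"dx":0.22,"dy":0.3315,"dz":-0.052,"twist":-0.31},{"dx":0.22,"dy":0.3315,"dz":-0.052,"twist":-0.31},{"dx":0.22,"dy":0.3315,"dz":-0.052,"twist":-0.31},{"dx":0.22,"dy":0.3315,"dz":-0.052,"twist":-0.31},{"dx":0.22,"dy":0.3315,"dz":-0.052,"twist":-0.31},{"dx":0.22,"dy":0.3315,"dz":-0.052,"twist":-0.31},{"dx":0.22,"dy":0.3315,"dz":-0.052,"twist":-0.31},{"dx":0.22,"dy":0.3315,"dz":-0.052,"twist":-0.31}]}' >/dev/null; python3 -m jog '{"rows":[{"dx":0,"dy":0,"dz":0,"twist":0},{"dx":0,"dy":0,"dz":0,"twist":0},{"dx":0,"dy":0,"dz":0,"twist":0}]}'; python3 - <<'E'
from h import *
import pickle
f=grab('wrist','w5.png');plan([535,190,190],1.48);pickle.dump(f,open('f5.pkl','wb'))
cv2.imwrite('pics/w5.png',cv2.resize(f['image'][60:360,120:520],(800,600),interpolation=cv2.INTER_CUBIC)[:,:,::-1])
E
```

```text
t: 17.13
tool_pos: [535.2, 189.2, 188.9]
orientation: [0.046, 0.999, -0.001, -0.001]
ft_force: [-0.5, -0.8, 0.6]
grip_width: 1.0
gripper_force: 0.0
[0.0006, 0.0013, -0.0009] yang 1.479 twist -0.001 pos [535.5 188.7 189.1] q6 -2.29
```

View pics/w5.png

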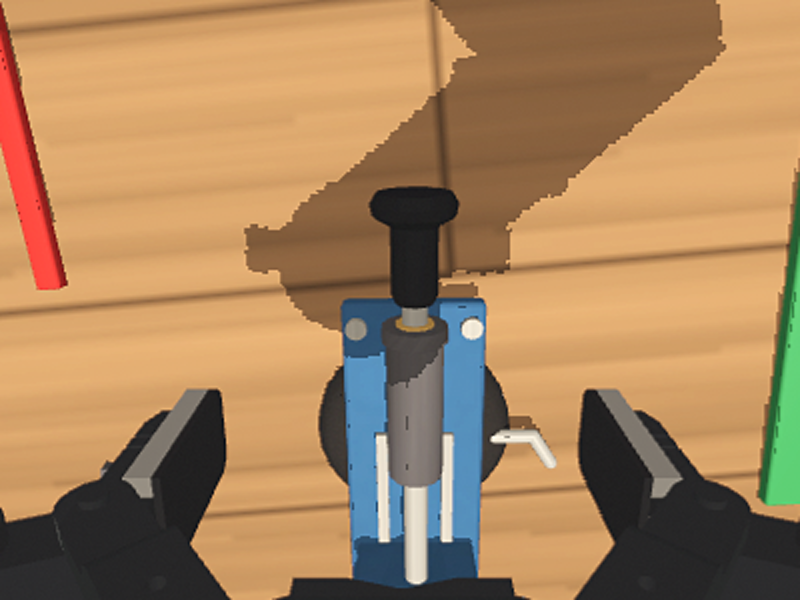

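The view shows the knob head at crop (414,207), the neck from y 228 to 305 at x 390 to 438, the rod, and the barrel mouth at (414,325). The clamp axis is vertical in the image. I take a second view for the height.

```bash
python3 -m jog '{"rows":[{"dx":0.02,"dy":-0.04,"dz":0,"twist":0},{"dx":0.02,"dy":-0.04,"dz":0,"twist":0},{"dx":0.02,"dy":-0.04,"dz":0,"twist":0},{"dx":0.02,"dy":-0.04,"dz":0,"twist":0},{"dx":0.02,"dy":-0.04,"dz":0,"twist":0}]}'; cat > knob.py <<'E'
from h import *
import pickle
def rows(f,x0,x1,y0,y1):
    h=cv2.cvtColor(f['image'],cv2.COLOR_RGB2HSV);m=np.zeros(h.shape[:2],np.uint8);m[y0:y1,x0:x1]=h[y0:y1,x0:x1,2]<50
    n,l,st,c=cv2.connectedComponentsWithStats(m);l=l==1+np.argmax(st[1:,4]);o=[]
    for y in range(y0,y1):
        i=np.where(l[y])[0]
        if len(i):o.append((y,i.min(),i.max()+1))
    return np.array(o)
E
python3 - <<'E'
from knob import *
f1=pickle.load(open('f5.pkl','rb'));f2=grab('wrist')
p=proj(f2,[[518,194,66]])[0];print(p)
a=rows(f1,280,360,140,215);x,y=p.astype(int);b=rows(f2,x-45,x+45,y-45,y+60)
print([tuple(map(int,r)) for r in a[::2]]);print([tuple(map(int,r)) for r in b[::2]])
E
```

```text
t: 17.6
tool_pos: [513.1, 151.4, 190.6]
orientation: [0.046, 0.999, 0.0, 0.0]
ft_force: [0.6, 0.2, 0.9]
grip_width: 0.999
gripper_force: 0.0
[368.28361351 193.52731321]
[(154, 314, 343), (156, 308, 346), (158, 307, 348), (160, 306, 349), (162, 305, 349), (164, 306, 349), (166, 306, 349), (168, 307, 347), (170, 310, 344), (172, 314, 340), (174, 315, 339), (176, 315, 339), (178, 315, 339), (180, 315, 339), (182, 315, 339), (184, 316, 339), (186, 316, 339), (188, 316, 339), (190, 316, 339), (192, 316, 339), (194, 316, 339), (196, 316, 339), (198, 316, 339), (200, 316, 339), (202, 316, 339), (204, 316, 339), (206, 316, 339), (208, 317, 338), (210, 317, 337), (212, 319, 336)]
[(172, 367, 368), (174, 354, 386), (176, 352, 390), (178, 351, 391), (180, 349, 392), (182, 349, 392), (184, 349, 392), (186, 350, 392), (188, 352, 391), (190, 355, 388), (192, 358, 383), (194, 359, 382), (196, 359, 382), (198, 359, 382), (200, 359, 381), (202, 359, 381), (204, 359, 381), (206, 359, 381), (208, 358, 381), (210, 358, 381), (212, 358, 381), (214, 358, 381), (216, 358, 381), (218, 358, 381), (220, 358, 380), (222, 358, 380), (224, 357, 381), (226, 358, 380), (228, 360, 379), (230, 362, 377)]
```

```bash
python3 - <<'E'
from knob import *
f1=pickle.load(open('f5.pkl','rb'));f2=grab('wrist')
print('head',tri(f1,(327.3,162.5),f2,(370.5,182.5)))
print('neckend',tri(f1,(327.5,213),f2,(369.5,231)))
print('neck/head',tri(f1,(327.3,172),f2,(370.5,192)))
for f,c in ((f1,[(327.3,162.5),(327.3,172),(327.5,190),(327.5,213)]),(f2,[(370.5,182.5),(370.5,192),(370,208),(369.5,231)])): print(onplane(f,c,66).round(1))
w=onplane(f1,[(316,190),(339,190)],66);print(w[1]-w[0])
plan([530,190,52],1.48)
E
```

```text
head (array([507.35622662, 196.59062114,  67.27781588]), np.float64(0.11425614016878927))
neckend (array([552.30636433, 192.92143853,  72.2889598 ]), np.float64(0.027216708694433694))
neck/head (array([515.26548339, 195.82716906,  70.27280924]), np.float64(0.30882487031043515))
[[507.5 196.6  66. ]
 [516.  195.9  66. ]
 [532.5 194.7  66. ]
 [554.5 192.8  66. ]]
[[507.7 196.7  66. ]
 [516.7 196.4  66. ]
 [532.  195.2  66. ]
 [555.  193.8  66. ]]
[ 1.86738702 20.74822104  0.        ]
[-0.0135, 0.0395, 0.1384] yang 1.479 twist -0.001 pos [512.9 151.9 190.4] q6 -2.25
```

```bash
python3 -c "
from h import *
plan([531,195,48],1.50)"
```

```text
[-0.014, 0.0446, 0.1424] yang 1.479 twist -0.021 pos [512.9 151.9 190.4] q6 -2.25
```

```bash
python3 -m jog '{"rows":[{"dx":-0.014,"dy":0.0445,"dz":0.02,"twist":-0.02},{"dx":-0.014,"dy":0.0445,"dz":0.02,"twist":-0.02},{"dx":-0.014,"dy":0.0445,"dz":0.05,"twist":-0.02},{"dx":-0.014,"dy":0.0445,"dz":0.08,"twist":-0.02},{"dx":-0.014,"dy":0.0445,"dz":0.11,"twist":-0.02},{"dx":-0.014,"dy":0.0445,"dz":0.142,"twist":-0.02},{"dx":-0.014,"dy":0.0445,"dz":0.142,"twist":-0.02},{"dx":-0.014,"dy":0.0445,"dz":0.142,"twist":-0.02},{"dx":-0.014,"dy":0.0445,"dz":0.142,"twist":-0.02}]}'; python3 -c "
from h import *
plan([531,195,48],1.50)"
```

```text
t: 18.45
tool_pos: [531.6, 195.6, 49.8]
orientation: [0.035, 0.999, 0.0, 0.001]
ft_force: [-0.1, 0.8, 0.4]
grip_width: 0.997
gripper_force: 0.0
[0.0006, -0.0006, 0.0018] yang 1.501 twist 0.001 pos [531.6 195.6  49.8] q6 -2.28
```

Close on the neck with 80 N.

```bash
python3 -m jog '{"rows":[{"dx":0,"dy":0,"dz":0.001,"twist":0},{"dx":0,"dy":0,"dz":0.001,"twist":0},{"dx":0,"dy":0,"dz":0.001,"twist":0},{"dx":0,"dy":0,"dz":0.001,"twist":0},{"dx":0,"dy":0,"dz":0.001,"twist":0},{"dx":0,"dy":0,"dz":0.001,"twist":0},{"dx":0,"dy":0,"dz":0.001,"twist":0},{"dx":0,"dy":0,"dz":0.001,"twist":0},{"dx":0,"dy":0,"dz":0.001,"twist":0},{"dx":0,"dy":0,"dz":0.001,"twist":0}]}' 0.015 80;python3 -m jog '{"rows":[{"dx":0,"dy":0,"dz":0,"twist":0},{"dx":0,"dy":0,"dz":0,"twist":0},{"dx":0,"dy":0,"dz":0,"twist":0}]}'
```

```text
t: 19.28
tool_pos: [530.6, 195.0, 48.4]
orientation: [0.036, 0.999, 0.0, 0.0]
ft_force: [-2.4, -0.2, 5.9]
grip_width: 0.226
gripper_force: 78.1
t: 19.53
tool_pos: [530.6, 195.0, 48.4]
orientation: [0.036, 0.999, 0.0, 0.0]
ft_force: [-2.7, 0.5, 6.4]
grip_width: 0.231
gripper_force: 78.1
```

```bash
python3 -m jog '{"rows":[{"dx":0.007,"dy":0,"dz":0,"twist":0},{"dx":0.014,"dy":0,"dz":0,"twist":0},{"dx":0.021,"dy":0,"dz":0,"twist":0},{"dx":0.028,"dy":0,"dz":0,"twist":0},{"dx":0.035,"dy":0,"dz":0,"twist":0},{"dx":0.042,"dy":0,"dz":0,"twist":0},{"dx":0.048,"dy":0,"dz":0,"twist":0},{"dx":0.054,"dy":0,"dz":0,"twist":0},{"dx":0.059,"dy":0,"dz":0,"twist":0},{"dx":0.061,"dy":0,"dz":0,"twist":0}]}'; python3 -m jog '{"rows":[{"dx":0,"dy":0,"dz":0,"twist":0},{"dx":0,"dy":0,"dz":0,"twist":0},{"dx":0,"dy":0,"dz":0,"twist":0},{"dx":0,"dy":0,"dz":0,"twist":0}]}'; python3 - <<'E'
from h import *
f=grab('wrist');s=sense();print(s['tool_pos'],s['grip_width'],s['gripper_force'])
cv2.imwrite('pics/w6.png',cv2.resize(f['image'][200:400,187:453],(798,600),interpolation=cv2.INTER_CUBIC)[:,:,::-1])
S=grab('scene');T=grab('top');a=cv2.resize(S['image'][120:240,310:450],(700,600),interpolation=cv2.INTER_CUBIC);cv2.imwrite('pics/s6.png',a[:,:,::-1])
E
```

```text
t: 20.37
tool_pos: [473.6, 199.7, 48.4]
orientation: [0.035, 0.999, 0.002, 0.004]
ft_force: [14.3, -6.6, -4.5]
grip_width: 0.227
gripper_force: 78.3
t: 20.7
tool_pos: [473.8, 199.7, 48.4]
orientation: [0.035, 0.999, 0.001, 0.004]
ft_force: [13.2, -5.9, -3.6]
grip_width: 0.23
gripper_force: 78.5
[473.82785808 199.66634501  48.40460563] 0.23088995633591264 78.4539645910263
```

View pics/w6.png

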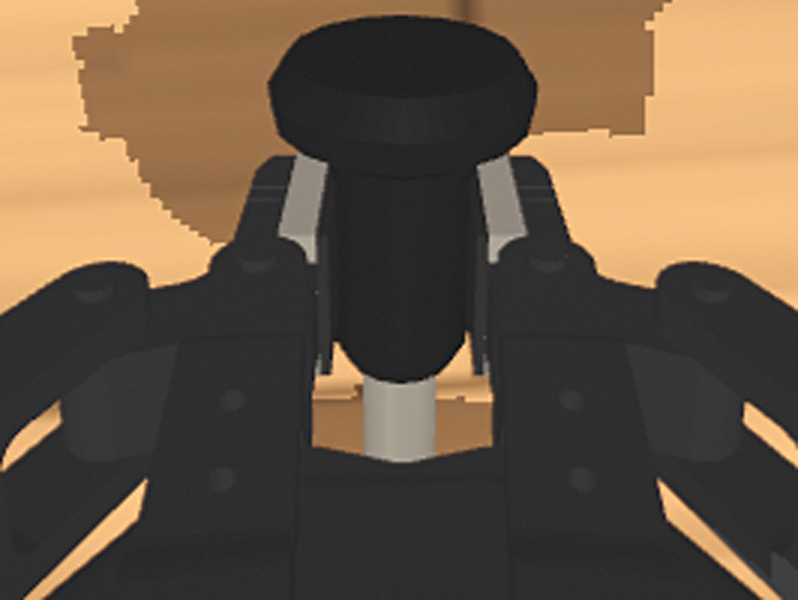

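The wrist picture shows the pads on the neck right behind the head, with the bare rod at (400,420); the mouth is hidden. I check the red ring from the fixed cameras.

View pics/s6.png

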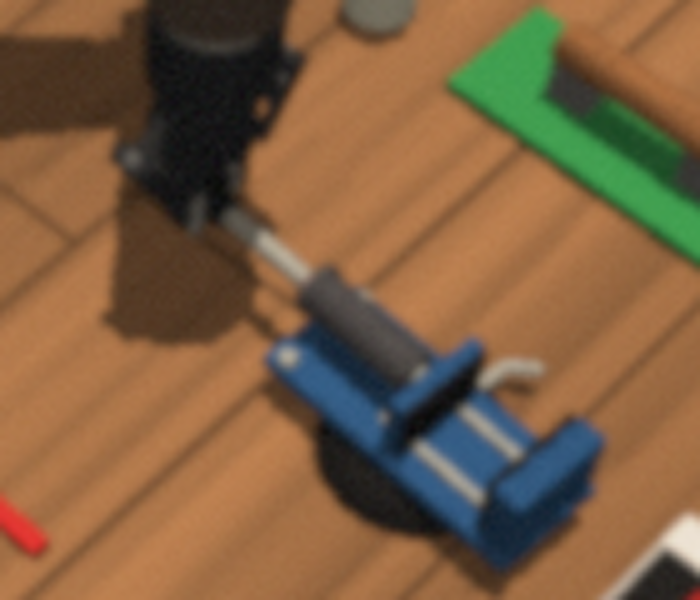

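```bash
python3 - <<'E'
from h import *
S=grab('scene');T=grab('top')
ax=np.array([-.9975,.071,0]);m=np.array([533.5+31,194.8-2.2,66])
for n,f in(('S',S),('T',T)):
    h=cv2.cvtColor(f['image'],cv2.COLOR_RGB2HSV);x,y=proj(f,[m])[0].astype(int);print(n,x,y,proj(f,[m+ax*d+[0,0,5] for d in(0,6,30)]).round(1).tolist())
    w=(slice(y-14,y+15),slice(x-14,x+15));k=((h[w][...,0]<6)|(h[w][...,0]>174))&(h[w][...,1]>120);p=np.argwhere(k)+[y-14,x-14];print(len(p),p.tolist()[:30])
# knob position from the wrist camera: head widest row
f=grab('wrist');P=onplane(f,[(187+400/3,200+165/3),(187+400/3,200+380/3),(187+270/3,200+90/3),(187+537/3,200+90/3)],66);print(P.round(1))
E
```

```text
S 373 177 [[373.8, 176.0], [372.2, 174.7], [366.2, 169.6]]
0 []
T 247 193 [[247.6, 192.9], [247.4, 194.9], [246.7, 203.1]]
5 [[193, 246], [193, 249], [194, 246], [194, 248], [194, 249]]
[[463.5 199.6  66. ]
 [502.9 196.8  66. ]
 [449.8 181.3  66. ]
 [452.6 220.7  66. ]]
```

The scene crop shows the moving jaw at (430,395) clear of the fixed jaw at (545,480), with the rod out of the barrel mouth at (315,290). The tool and the knob head both moved about 57 mm, so I pull about 4 mm more.

```bash
python3 -m jog '{"rows":[{"dx":0.002,"dy":0,"dz":0,"twist":0},{"dx":0.004,"dy":0,"dz":0,"twist":0},{"dx":0.004,"dy":0,"dz":0,"twist":0},{"dx":0.004,"dy":0,"dz":0,"twist":0},{"dx":0.004,"dy":0,"dz":0,"twist":0},{"dx":0.004,"dy":0,"dz":0,"twist":0},{"dx":0.004,"dy":0,"dz":0,"twist":0}]}'; python3 - <<'E'
from h import *
T=grab('top');h=cv2.cvtColor(T['image'],cv2.COLOR_RGB2HSV)
for y in range(186,200): print(y,T['image'][y,244:251].tolist())
T0=cv2.imread('pics/top0.png')[:,:,::-1];S0=cv2.imread('pics/scene0.png')[:,:,::-1];S=grab('scene')
# moving jaw: blue top pixels that changed
def blue(i):h=cv2.cvtColor(np.ascontiguousarray(i),cv2.COLOR_RGB2HSV);return (h[...,0]>98)&(h[...,0]<118)&(h[...,1]>130)&(h[...,2]>110)
for y in range(128,175,1): print(y,''.join('#' if v else '.' for v in blue(T0)[y,236:272]),''.join('#' if v else '.' for v in blue(T['image'])[y,236:272]))
E
```

```text
t: 21.58
tool_pos: [470.0, 200.0, 48.4]
orientation: [0.035, 0.999, 0.002, 0.004]
ft_force: [15.0, -6.3, -4.1]
grip_width: 0.227
gripper_force: 78.5
186 [[57, 70, 96], [69, 64, 70], [76, 68, 67], [82, 73, 74], [78, 71, 70], [77, 69, 68], [69, 63, 62]]
187 [[56, 69, 91], [67, 64, 70], [77, 69, 68], [81, 72, 72], [80, 71, 72], [74, 67, 67], [68, 62, 62]]
188 [[59, 69, 91], [72, 68, 71], [78, 68, 68], [79, 72, 72], [78, 70, 70], [73, 66, 66], [67, 60, 58]]
189 [[59, 66, 83], [69, 64, 67], [76, 69, 68], [79, 71, 69], [78, 71, 70], [72, 64, 64], [67, 60, 59]]
190 [[61, 65, 75], [71, 65, 65], [77, 67, 67], [80, 73, 73], [76, 70, 69], [72, 65, 66], [66, 59, 58]]
191 [[64, 63, 69], [72, 65, 64], [79, 72, 71], [80, 74, 73], [79, 71, 71], [73, 68, 67], [67, 61, 61]]
192 [[58, 59, 64], [72, 62, 60], [86, 73, 68], [92, 75, 68], [90, 74, 69], [80, 69, 66], [67, 60, 58]]
193 [[60, 56, 66], [83, 59, 58], [115, 70, 60], [135, 81, 62], [131, 81, 64], [110, 72, 58], [84, 61, 51]]
194 [[96, 68, 66], [116, 64, 60], [155, 68, 54], [182, 83, 59], [180, 84, 60], [149, 71, 50], [109, 60, 41]]
195 [[129, 82,
[... 3528 characters left out ...]
66 .....###...........#.....####....... ....................................
167 .....####..........#.....####....... .....####...........................
168 .....####................####....... .....####..................##.......
169 .....####................####....... .....####................####.......
170 .....####................####....... .....####................####.......
171 .....####...............#####....... .....####...............#####.......
172 .....####............#######........ .....####............#######........
173 ....#####............#######........ .....####............#######........
174 ....#####............#######........ ....#####............#######........
```

The top view now shows the red ring in front of the mouth (rows 194–196) and a jaw shift of about 58–60 mm. I add 1.5 mm to centre it in the window, let it settle and check the stack once more.

```bash
python3 -m jog '{"rows":[{"dx":0.0015,"dy":0,"dz":0,"twist":0},{"dx":0.0015,"dy":0,"dz":0,"twist":0},{"dx":0.0015,"dy":0,"dz":0,"twist":0},{"dx":0.0015,"dy":0,"dz":0,"twist":0},{"dx":0.0015,"dy":0,"dz":0,"twist":0},{"dx":0.0015,"dy":0,"dz":0,"twist":0},{"dx":0.0015,"dy":0,"dz":0,"twist":0},{"dx":0.0015,"dy":0,"dz":0,"twist":0}]}'; python3 - <<'E'
from h import *
T=grab('top');T0=cv2.imread('pics/top0.png')[:,:,::-1]
def g(i,r):return cv2.cvtColor(np.ascontiguousarray(i),cv2.COLOR_RGB2GRAY)[r].astype(np.float32)
def prof(i,y0,y1):
    b=i[y0:y1,245:262].astype(float);v=np.clip(b[...,2]-b[...,0],0,None).mean(1);return v
a=prof(T0,139,147);b=prof(T['image'],158,168)
print(a.round(0),b.round(0))
ca=139+(a*np.arange(8)).sum()/a.sum();bb=b.copy();bb=np.clip(bb-30,0,None);aa=np.clip(a-30,0,None)
ca=139+(aa*np.arange(8)).sum()/aa.sum();cb=158+(bb*np.arange(10)).sum()/bb.sum()
for z in(66,80,86):
    P=onplane(T,[(254,ca),(253,cb)],z);print(z,np.linalg.norm(P[1]-P[0]))
h=cv2.cvtColor(T['image'],cv2.COLOR_RGB2HSV);m=np.zeros(h.shape[:2],np.uint8);m[165:200,360:400]=((h[...,1]<70)&(h[...,2]>60))[165:200,360:400]
cn=max(cv2.findContours(m,0,1)[0],key=cv2.contourArea);r=cv2.minAreaRect(onplane(T,cn.reshape(-1,2),32)[:,:2].astype(np.float32));print(r)
print(np.abs(sense()['joint_vel']).max())
E
```

```text
t: 22.35
tool_pos: [468.6, 200.1, 48.4]
orientation: [0.035, 0.999, 0.002, 0.004]
ft_force: [14.0, -7.4, -4.0]
grip_width: 0.231
gripper_force: 78.5
[ 4. 25. 65. 90. 92. 69. 33. 18.] [51. 49. 42. 37. 61. 87. 89. 68. 33. 12.]
66 60.11613150250289
80 59.34744988498472
86 59.01801490604835
((608.4566650390625, -199.9449920654297), (51.0405387878418, 51.89619827270508), 65.7350845336914)
0.003036724545228319
```

```bash
python3 -c "
from cell import workorder
print(workorder.job_done())"
```

```text
the job is handed in; nothing more can be done
None
```

I tapped the four tiles square where they stood, flush to about 1 mm as far as the pictures show, and handed the job in with the plunger held about 61 mm out and the red ring clear of the barrel; no verdict came back.

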